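# Catch kiln stilts off the chute and put their bin away

## Robot

A 6-joint arm with a two-finger parallel gripper is mounted at the origin on the work surface. World frame = base frame: x ahead of the robot, y to its left, z up, the work surface at z = 0. Lengths are in m, angles in rad, forces in N, time in s.
With the tool pointing down it reaches from about 0.425 to 0.925 m from the base axis. Payload 12.5 kg.
Tool frame: the origin (TCP) lies on the front face of the gripper's body, between the roots of the fingers; the fingertips stand 73 mm ahead of it and the grasp point (between the pads) lies 54 mm ahead of it; z points along the fingers, y is the line along which they close (so a half turn about z gives the same grasp; the last joint's range is limited). The gripper opens to 85 mm and grips with 20 to 120 N. Pads are 22 mm wide; open, the fingers measure 114 mm over their backs; the gripper's body (76 mm by 85 mm) begins 54 mm behind the grasp point. The pads swing forward as they close: fully open they stand 13 mm farther back than shut.
Start: joints at [1.035, 0.491, 1.559, -0, 1.092, -0.106], TCP at [0.26, 0.568, 0.304] pointing down, gripper open.
Joint ranges: [-3.1, 3.1], [-0.84, 2.19], [0.05, 2.79], [-1.13, 4.28], [0.06, 2.93], [-2.69, 2.69]. Speed limits (rad/s): [2.22, 2.22, 2.79, 3.14, 3.14, 3.14].

## Interface

Orientations are given as a unit quaternion [w, x, y, z].
In Python, from station import arm gives the robot as it stands.
- The arm moves only by the tool apply_moves, never from a script. Its argument "commands" is a list of rows, each a list of 7 numbers: the shift along the tool's x, y, z each as a share of 25 mm, from -1 to 1, then the turn, a rotation vector about the tool's x, y, z each as a share of 90 degrees, from -1 to 1, then the opening, from 0 (shut) to 1 (fully open). In form: [[tx, ty, tz, wx, wy, wz, jaw], ...]. A call has 1 to 20 rows; each row shifts and turns the commanded pose from where the row before left it, along the tool's axes as they then stand; what a row does not reach is not made up. A row lasts 1/8 s, in which the tool goes at most 62.5 mm and 10.7 degrees, less where a joint would pass 70% of its speed; a pose out of reach is approached as far as the arm can. A call with a number of a shift or a turn outside -1 to 1 is refused whole. A call with a gripper value outside its range is refused whole. The fingers move at their own pace and stop on an object; "squeeze" is the grip in N (left out, the last holds). Time passes only in rows, so rows that do not move let the fingers close. It gives the time, the measured TCP pose, the force, the opening and the grip force at its end, in the units of the state.
- arm.state(): the state, without advancing time (a new reading comes with each control period).
- arm.camera(name): name is "scene" or "top" or "wrist"; returns the picture (400x640x3 uint8, red, green, blue); there is no depth.
- arm.camera_params(name): a dict with "fx", "fy", "cx", "cy" (pixels), "R" (3x3) and "t" (3): a world point X has camera coordinates R X + t; the wrist camera has in their place "mount" (4x4, takes a point from camera to tool coordinates, whose origin is the TCP and whose axes are the flange's). Camera axes: x right, y down, z forward; pixel columns grow to the right and rows downward; lengths in m; the calibration is good to about 2 mm. A picture is of the moment at which its call begins: read the wrist's pose just before it. camera_params takes no time and is no camera call.
- arm.close_job(): hands the job in; it is judged then, once.
Trained networks look in the newest picture that a camera, given by its name, has taken for a name from the list of things; names that differ only in an ending like _2 or _b are one class to them, and where a whole thing is asked for, a point or a joint stands for the part that bears it (a point fixed in the world has none). Each returns a list of dicts, best first, with "conf" (0 to 1); they miss things now and then, are a little off and sometimes report something else, mostly with a low value. They report only what shows in the picture. A call takes as long as a camera call. They do not tell look-alikes from the thing itself.
- arm.trace(label, camera): "pixels" (400x640 bool, what is visible of it) and "rect" ([left, top, right, bottom] in pixels, round what is visible of it).
The state is a dict: "time": time; "joint_pos": joint angles; "joint_velocities": joint speeds; "effort": joint torques, N m; "ee_pos": TCP position; "orientation": TCP orientation; "wrist_force": force on the tool from outside, world axes, zero at the start; "ft_torque": the same for the moment, N m; "width": opening from 0.0 (shut) to 1.0 (fully open); "gripper_force": force on a finger pad.
Only numpy, scipy, OpenCV 4.12 (cv2) and the standard library are available. Lean on these libraries where they do the work, as an engineer would, in place of code of your own. Each camera call takes 0.05 s, during which the arm holds its last target. There are 200 camera calls.

## Task

Pick up the small metal bin with the wooden handle, hold it up under the lip of the feed chute and push it against the spring paddle so that the gate drops and all four kiln stilts slide into the bin. Keep it there until all four are in, then set the bin on the bench in front of the steel case and slide it fully home into the case with the handle outside, and let go. Leave the moulds and the knife undisturbed.

Things in the scene. Friction and masses are not known exactly. Their poses are not given: they have to be found in the camera images.
- bin: open-topped metal bin, 130 (x) x 80 (y) x 55 mm high, walls 3 mm, 160 g, on the bench; origin under the centre of the box; +x points away from the handle. Its -x end has a 70 mm high front plate (outer face at x = -68 mm), from whose middle a level wooden handle bar sticks out: 12 mm wide (y), 22 mm tall, to x = -155 mm, mid-height 24 mm over the bin's underside
- bin_grip (a point): point to grip on the bin's handle: middle of the bar's section, at x = -125, z = 24 mm in the bin's frame; close the fingers along the bin's y
- chute: fixed steel chute on a wooden post; origin on the bench under the lip; its +x (level) points up the slope, so stilts slide off towards -x. Trough 44 mm wide inside, walls 27 mm high, 190 mm long, sloping 32 degrees; its floor ends at the lip. Post and base plate stand at x = 70 to 210 mm, clear of the bin
- lip (a point): middle of the lower end of the chute's floor, 165 mm over the bench
- paddle (a point): middle of the front (-x) face of the paddle, a black rubber crossbar 44 mm wide, 16 mm thick, under the lip, 115 mm over the bench, at chute x = +2 mm when shut. Pushed 25 to 30 mm towards the chute's +x (3 N, nearly level) it drops the gate; a spring shuts it. Hold the bin's rim about 132 mm over the bench, its end wall square to the push; the gate dips into its mouth, not below z = 115 mm
- gate (a joint): hinge of gate and paddle (one part): 0 = shut (gate stands 15 mm above the chute floor at the lip), stilts pass from about 0.35, stop at 0.6 rad
- stilt0: glazed stoneware kiln stilt: three fused round lobes, about 36 mm across, 18 mm thick, cream, 20 g; number 1 of four in the chute's queue counted from the gate; origin at its centre
- stilt1: glazed stoneware kiln stilt: three fused round lobes, about 36 mm across, 18 mm thick, cream, 20 g; number 2 of four in the chute's queue counted from the gate; origin at its centre
- stilt2: glazed stoneware kiln stilt: three fused round lobes, about 36 mm across, 18 mm thick, cream, 20 g; number 3 of four in the chute's queue counted from the gate; origin at its centre
- stilt3: glazed stoneware kiln stilt: three fused round lobes, about 36 mm across, 18 mm thick, cream, 20 g; number 4 of four in the chute's queue counted from the gate; origin at its centre
- case: fixed dark steel case on the bench, open at its front (-x) and bottom; origin on the bench where the bin's origin lies when fully home; +x points into the case, as the bin's +x must. Inside 86 mm wide, 64 mm high, from x = -62 to the back wall at +65 mm; rails overhang 10 mm along the top edges, so the bin must slide in along the bench. Flared guides at the mouth reach 14 mm farther to -x
- cup_mould: bystander: tapered plaster cup mould with a dark strap, 100 mm wide, 130 mm high; origin under its centre
- dish_mould: bystander: low round plaster mould, 140 mm wide, 40 mm high; origin under its centre
- knife: bystander: flat spatula knife lying on the bench, 200 mm long
Mind the look-alikes: they are no part of the job. Leave any blue or red look-alike of the stilt0 alone. There is more than one size of the bin; the job needs the larger.

How it is judged:
On the way, in this order (a step that is already met when the one before it is completed fails the run):
1. the bin, held up off the bench under the chute's lip, pushes the paddle (gate beyond 0.12 rad) (value of joint gate above 0.12 rad and x of bin in the frame of chute between -0.09 and 0.02 m and y of bin in the frame of chute between -0.05 and 0.05 m and z of bin in the frame of chute between 0.03 and 0.12 m), for 0.02 s.
2. all four stilts are in the bin while it is still held up (underside more than 30 mm over the bench) (height (world z) of bin above 0.03 m and x of stilt0 in the frame of bin between -0.065 and 0.065 m and y of stilt0 in the frame of bin between -0.04 and 0.04 m and z of stilt0 in the frame of bin between 0 and 0.058 m and x of stilt1 in the frame of bin between -0.065 and 0.065 m and y of stilt1 in the frame of bin between -0.04 and 0.04 m and z of stilt1 in the frame of bin between 0 and 0.058 m and x of stilt2 in the frame of bin between -0.065 and 0.065 m and y of stilt2 in the frame of bin between -0.04 and 0.04 m and z of stilt2 in the frame of bin between 0 and 0.058 m and x of stilt3 in the frame of bin between -0.065 and 0.065 m and y of stilt3 in the frame of bin between -0.04 and 0.04 m and z of stilt3 in the frame of bin between 0 and 0.058 m), for 0.1 s.
At the end, for the whole second after the job is handed in: All four stilts lie in the bin; the bin stands on the bench fully home in the case (its origin within 8 mm of the case's origin along and across, turned less than 0.08 rad from it, not tilted), at rest; the gate has sprung shut (under 0.05 rad) (x of stilt0 in the frame of bin between -0.065 and 0.065 m and y of stilt0 in the frame of bin between -0.04 and 0.04 m and z of stilt0 in the frame of bin between 0 and 0.058 m and x of stilt1 in the frame of bin between -0.065 and 0.065 m and y of stilt1 in the frame of bin between -0.04 and 0.04 m and z of stilt1 in the frame of bin between 0 and 0.058 m and x of stilt2 in the frame of bin between -0.065 and 0.065 m and y of stilt2 in the frame of bin between -0.04 and 0.04 m and z of stilt2 in the frame of bin between 0 and 0.058 m and x of stilt3 in the frame of bin between -0.065 and 0.065 m and y of stilt3 in the frame of bin between -0.04 and 0.04 m and z of stilt3 in the frame of bin between 0 and 0.058 m and x of bin in the frame of case between -0.008 and 0.008 m and y of bin in the frame of case between -0.008 and 0.008 m and height (world z) of bin below 0.006 m and angle between bin's own z axis and vertical below 0.06 rad and angle between the x axis of bin and the x axis of case, either way round below 0.08 rad and linear speed of bin below 0.02 m/s and value of joint gate below 0.05 rad); the robot touches nothing.
It fails at once if the cup mould is moved more than 30 mm (distance of cup_mould from where it was at the start of the episode above 0.03 m).
It fails at once if the dish mould is moved more than 30 mm (distance of dish_mould from where it was at the start of the episode above 0.03 m).
It fails at once if the knife is moved more than 30 mm (distance of knife from where it was at the start of the episode above 0.03 m).
It also fails if it takes over 54 s, if anything falls off the work surface, if the arm or the gripper's body presses on something with over 40 N, if the wrist force passes 120 N, or if a joint passes its speed limit or range.

## Working session

There is one attempt and no reset: what is moved stays moved. The work goes in short steps, Python scripts to look and compute and a tool call to move; the robot and the scene stay as the last step left them, time stands still between calls to the robot, and variables do not carry over. Pictures are saved under pics/ and viewed, at most 11 in all, crops included, and the job is handed in when it is done.

Besides the shell and the picture viewer there is one more tool, called after "Emit:" as name([rows], argument=value, ...), one row to a line, values as JSON. apply_moves: Moves the arm, as the interface text tells. Its arguments: {"type":"object","properties":{"commands":{"type":"array"},"squeeze":{"type":"number"}},"required":["commands"]}

```bash
mkdir -p pics; ls; python3 - <<'E'
from station import arm
import cv2, numpy as np
for c in ("scene","top"):
    im=arm.camera(c); cv2.imwrite(f"pics/{c}0.png",im[:,:,::-1])
    p=arm.camera_params(c); print(c,{k:np.round(v,4).tolist() for k,v in p.items()})
print(np.round(arm.camera_params("wrist")["mount"],4).tolist())
print(arm.state())
for l in ("bin","chute","case","paddle","cup_mould","dish_mould","knife","stilt0"):
    for c in ("scene","top"):
        print(l,c,[(round(d["conf"],2),d["rect"]) for d in arm.trace(l,c)])
E
```

```text
pics
scene {'fx': 396.1372, 'fy': 396.1372, 'cx': 307.0213, 'cy': 208.567, 'R': [[0.319, 0.9478, 0.0054], [0.7079, -0.2344, -0.6663], [-0.6302, 0.2163, -0.7457]], 't': [-0.1345, -0.2513, 1.5606]}
top {'fx': 361.3458, 'fy': 361.3458, 'cx': 315.3236, 'cy': 194.8478, 'R': [[0.0137, -0.9999, -0.0081], [-0.9959, -0.013, -0.0893], [0.0892, 0.0093, -0.996]], 't': [-0.0146, 0.5268, 0.9955]}
[[-0.0005, -0.9551, -0.2962, 0.0766], [1.0, -0.0006, 0.0002, -0.0006], [-0.0004, -0.2962, 0.9551, -0.0708], [0.0, 0.0, 0.0, 1.0]]
{'time': 0.1, 'joint_pos': array([ 1.03540098e+00,  4.91483863e-01,  1.55936416e+00,  3.31575543e-05,
        1.09166808e+00, -1.05589501e-01]), 'joint_velocities': array([ 1.37105166e-03, -8.53538740e-04,  3.16468309e-04, -7.68804959e-05,
        9.98915605e-04,  1.42226798e-03]), 'effort': array([ 2.37675304e-03, -6.19436288e+01, -2.62026000e+01, -9.02940587e-05,
        2.92997698e-03,  3.19936555e-05]), 'ee_pos': array([0.26034506, 0.56807194, 0.3034041 ]), 'orientation': array([-1.59418448e-04,  2.13260034e-01,  9.76995366e-01, -4.33580247e-04]), 'wrist_force': array([0.36
[... 675 characters left out ...]
p_mould top [(0.65, [301.1, 86.9, 335.9, 131.5]), (0.25, [190.5, 151.5, 203.6, 167.9])]
dish_mould scene [(0.68, [407.1, 178.2, 445.7, 204.7])]
dish_mould top [(0.69, [264.4, 149.3, 304.7, 233.7]), (0.57, [132.4, 196.6, 180.5, 246.2])]
knife scene [(0.71, [149.2, 243.9, 203.8, 275.7])]
knife top [(0.73, [429.0, 203.9, 493.8, 266.3])]
stilt0 scene [(0.65, [376.6, 217.1, 389.4, 222.0]), (0.6, [438.1, 194.2, 450.2, 200.1]), (0.6, [445.4, 189.6, 461.6, 201.4]), (0.55, [409.7, 265.2, 419.8, 272.7]), (0.43, [429.1, 199.0, 437.8, 201.9])]
stilt0 top [(0.72, [189.7, 152.9, 206.1, 168.0]), (0.61, [151.8, 129.9, 171.2, 145.0]), (0.6, [180.3, 144.3, 197.1, 162.1]), (0.44, [164.0, 139.6, 186.0, 151.9])]
```

```bash
python3 - <<'E'
import cv2, numpy as np
a=cv2.imread("pics/scene0.png")[150:350,140:500]; b=cv2.imread("pics/top0.png")[80:310,100:500]
cv2.imwrite("pics/s1.png",cv2.resize(a,(792,440),interpolation=cv2.INTER_CUBIC)); cv2.imwrite("pics/t1.png",cv2.resize(b,(800,460),interpolation=cv2.INTER_CUBIC))
E
```

```text
(no output)
```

View pics/s1.png

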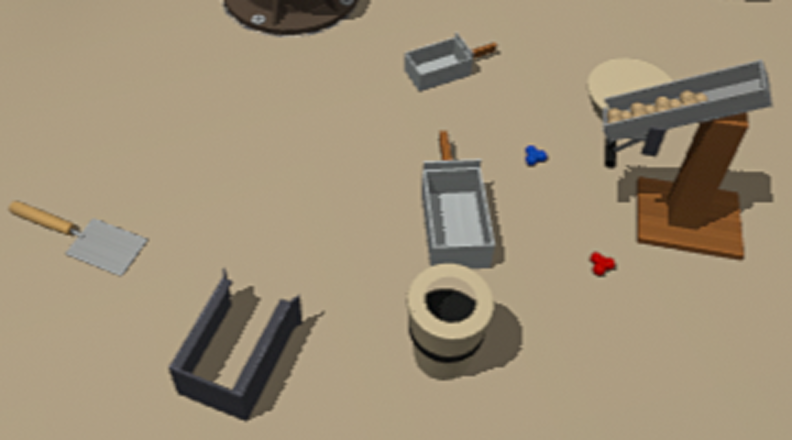

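View pics/t1.png

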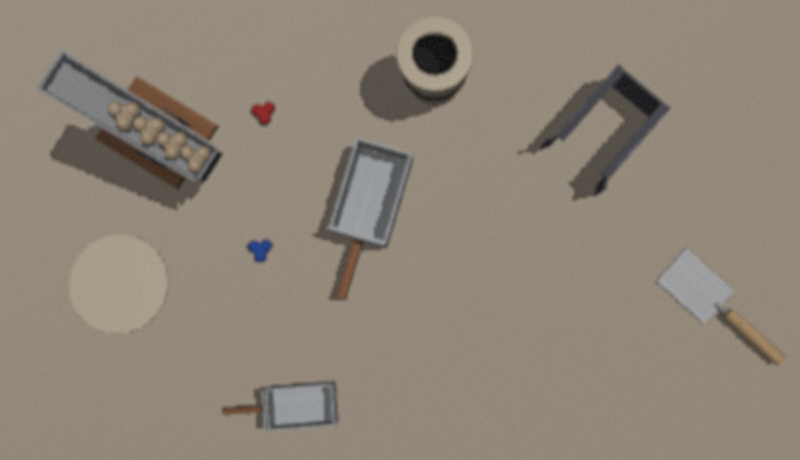

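Large bin at scene (349,245) / top (285,177), which has the wooden handle towards the robot. Possible mix-ups:
- Smaller bin: scene (345,178), top (250,283).
- Blue stilt: scene (383,220).
- Red stilt: scene (414,269).

The chute is at scene (450,200) with its lip to the left, and the case is at scene (245,310). I choose the larger bin by its size. Next is a coarse fit from both views.

```bash
cat > h.py <<'E'
import numpy as np, cv2
from scipy.optimize import least_squares
from scipy.spatial.transform import Rotation as Ro
from station import arm
def cam(c,state=None):
    p=arm.camera_params(c)
    if c!="wrist": return p["fx"],p["fy"],p["cx"],p["cy"],np.array(p["R"]),np.array(p["t"])
    s=state or arm.state(); q=s["orientation"]; T=np.eye(4); T[:3,:3]=Ro.from_quat(q,scalar_first=True).as_matrix(); T[:3,3]=s["ee_pos"]
    W=np.linalg.inv(T@np.array(p["mount"])); return p["fx"],p["fy"],p["cx"],p["cy"],W[:3,:3],W[:3,3]
def proj(C,X):
    fx,fy,cx,cy,R,t=C; c=np.atleast_2d(X)@R.T+t
    return np.c_[fx*c[:,0]/c[:,2]+cx, fy*c[:,1]/c[:,2]+cy]
def place(p,M):  # p=x,y,yaw,(z)
    c,s=np.cos(p[2]),np.sin(p[2]); M=np.atleast_2d(M)
    return M@np.array([[c,-s,0],[s,c,0],[0,0,1]]).T+[p[0],p[1],p[3] if len(p)>3 else 0]
def fit(obs,p0,free_z=False):
    # obs: list of (C, model pts, pixels)
    f=lambda p:np.concatenate([(proj(C,place(p,M))-np.array(u)).ravel() for C,M,u in obs])
    r=least_squares(f,list(p0)+([0] if free_z else []),loss="soft_l1",f_scale=2)
    return r.x,f(r.x).reshape(-1,2)
def shot(c,name):
    s=arm.state(); im=arm.camera(c); cv2.imwrite(f"pics/{name}.png",im[:,:,::-1]); C=cam(c,s); np.save(f"pics/{name}.npy",np.array(C,dtype=object),allow_pickle=True); return im,C
def load(name): return tuple(np.load(f"pics/{name}.npy",allow_pickle=True))
E
python3 - <<'E'
from h import *
S,T=cam("scene"),cam("top")
sc=lambda a:np.array(a)/2.2+[140,150]; tc=lambda a:np.array(a)/2+[100,80]
def go(n,Mt,ut,Ms,us,p0):
    for fz in (False,True):
        p,r=fit([(T,np.array(Mt),tc(ut)),(S,np.array(Ms),sc(us))],p0,fz); print(n,np.round(p,4),"res",np.round(r,1).tolist())
go("bin",[[.065,.04,.055],[.065,-.04,.055],[-.068,-.04,.07],[-.068,.04,.07],[-.155,0,.035]],[(358,141),(411,153),(385,245),(330,229),(340,298)],
 [[-.068,.04,.07],[-.068,-.04,.07],[.065,-.04,.055],[.065,.04,.055],[-.155,0,.035]],[(481,162),(424,163),(431,250),(493,243),(444,132)],[.53,.08,-.26])
a=np.radians(32);L=lambda s,y,n:[s*np.cos(a)-n*np.sin(a),y,.165+s*np.sin(a)+n*np.cos(a)]
go("chute",[L(0,.024,.027),L(0,-.024,.027),L(.19,.024,.027),L(.19,-.024,.027)],[(203,180),(221,152),(40,88),(63,54)],
 [L(0,-.024,.027),L(.19,.024,.027),L(.19,-.024,.027)],[(604,130),(764,63),(772,80)],[.6,.3,1.03])
go("case",[[.068,.046,.067],[.068,-.046,.067]],[(619,66),(668,106)],[[.068,.046,.067],[.068,-.046,.067]],[(245,393),(171,368)],[.63,-.23,-.7])
print(arm.camera_params("wrist")["fx"],arm.camera_params("wrist")["cx"],arm.camera_params("wrist")["cy"])
E
```

```text
bin [ 0.5781  0.0737 -0.2722] res [[-0.1, -2.0], [1.1, 0.0], [-0.1, -0.2], [-1.1, -0.5], [0.4, 0.2], [-0.3, -1.3], [-0.5, -0.8], [0.5, -1.0], [0.2, 1.1], [-0.5, -0.9]]
bin [ 0.5772  0.0745 -0.2722 -0.005 ] res [[-0.2, -1.3], [0.9, 0.7], [-0.3, 0.2], [-1.1, -0.1], [0.3, 0.5], [-0.3, -0.5], [-0.4, -0.0], [0.5, -0.3], [0.2, 1.7], [-0.4, -0.1]]
chute [0.5969 0.2694 1.0622] res [[-2.3, -0.4], [-0.8, -3.6], [-0.6, 0.9], [-0.0, -1.2], [-0.6, -1.1], [-2.1, -1.4], [-3.6, 3.9]]
chute [ 0.5969  0.2706  1.0608 -0.0023] res [[-2.5, -0.2], [-1.0, -3.4], [-0.5, 1.1], [0.1, -0.9], [-0.4, -0.6], [-2.0, -0.8], [-3.5, 4.5]]
case [ 0.6712 -0.2528 -0.6686] res [[-1.8, -0.3], [0.4, 0.4], [-0.7, 0.3], [-0.2, -0.1]]
case [ 0.6713 -0.2527 -0.669   0.0009] res [[-1.7, -0.4], [0.5, 0.2], [-0.6, 0.2], [-0.2, -0.2]]
280.0755400649643 321.2493372589686 204.46996390723817
```

Emit:
apply_moves([
  [-0.99,-0.9,0.14,0,0,0,1],
  [-0.99,-0.9,0.14,0,0,0,1],
  [-0.99,-0.9,0.14,0,0,0,1],
  [-0.99,-0.9,0.14,0,0,0,1],
  [-0.99,-0.9,0.14,0,0,0,1],
  [-0.99,-0.9,0.14,0,0,0,1],
  [-0.99,-0.9,0.14,0,0,0,1],
  [-0.99,-0.9,0.14,0,0,0,1],
  [-0.99,-0.9,0.14,0,0,0,1],
  [-0.99,-0.9,0.14,0,0,0,1],
  [-0.99,-0.9,0.14,0,0,0,1],
  [-0.99,-0.9,0.14,0,0,0,1],
  [-0.99,-0.9,0.14,0,0,0,1],
  [-0.99,-0.9,0.14,0,0,0,1],
  [-0.99,-0.9,0.14,0,0,0,1],
  [0,0,0,0,0,-0.1,1],
  [0,0,0,0,0,0,1],
], squeeze=80)

```text
time: 3.02
ee_pos: [0.4574, 0.1064, 0.2514]
orientation: [0.0, 0.137, 0.991, 0.0]
wrist_force: [-0.1, 0.6, 0.0]
width: 1.001
gripper_force: 0.0
```

```bash
python3 - <<'E'
from h import *
im,C=shot("wrist","w1"); s=arm.state(); print(s["time"],s["ee_pos"],s["orientation"])
p=[.578,.0740,-.272]
print(proj(C,place(p,[[-.125,0,.035],[-.155,0,.035],[-.068,.04,.07],[-.068,-.04,.07],[.065,-.04,.055],[.065,.04,.055]])).round(1).tolist())
E
```

```text
3.075 [0.4572641  0.10667925 0.25147464] [8.26523413e-05 1.37580327e-01 9.90490607e-01 7.05444753e-05]
[[322.7, 193.2], [322.7, 165.0], [362.9, 257.1], [283.0, 257.3], [289.5, 351.6], [356.5, 351.4]]
```

View pics/w1.png

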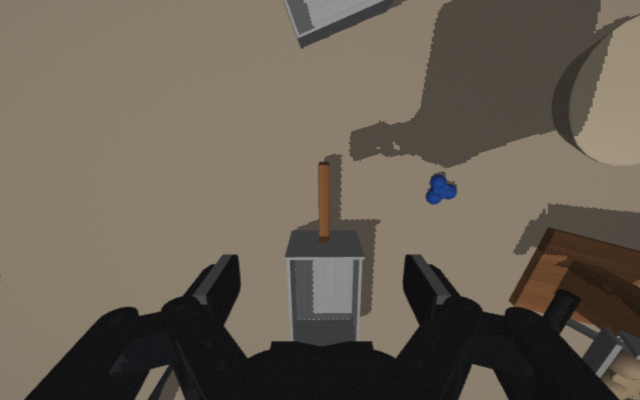

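The large bin sits in the middle, with its handle tip at (323,163) and plate corners at (286–363,258). This matches the prediction within about 1 mm. Now I'll descend and grip.

Emit:
apply_moves([
  [0,0.04,0.98,0,0,0,1],
  [0,0,0.98,0,0,0,1],
  [0,0,0.98,0,0,0,1],
  [0,0,0.98,0,0,0,1],
  [0,0,0.98,0,0,0,1],
  [0,0,0.98,0,0,0,1],
  [0,0,0.98,0,0,0,1],
  [0,0,0,0,0,0,1],
  [0,0,0,0,0,0,0],
  [0,0,0,0,0,0,0],
  [0,0,0,0,0,0,0],
  [0,0,0,0,0,0,0],
  [0,0,0,0,0,0,0],
  [0,0,0,0,0,0,0],
], squeeze=100)

```text
time: 4.82
ee_pos: [0.4577, 0.1077, 0.0803]
orientation: [0.0, 0.136, 0.991, 0.0]
wrist_force: [-2.2, 0.8, 6.1]
width: 0.119
gripper_force: 98.2
```

Emit:
apply_moves([
  [0,0,-0.4,0,0,0,0],
  [0,0,-0.8,0,0,0,0],
  [0,0,-0.94,0,0,0,0],
  [0,0,-0.94,0,0,0,0],
  [0,0,0,0,0,-0.05,0],
  [0,0,0,0,0,-0.1,0],
  [0,0,0,0,0,-0.1,0],
  [0,0,0,0,0,-0.1,0],
  [0,0,0,0,0,-0.1,0],
  [0,0,0,0,0,-0.1,0],
  [0,0,0,0,0,-0.1,0],
  [0,0,0,0,0,-0.1,0],
  [0,0,0,0,0,-0.1,0],
  [0.71,-0.86,0,0,0,0,0],
  [0.71,-0.86,0,0,0,0,0],
  [0,0,0,0,0,0,0],
  [0,0,0,0,0,0,0],
])

```text
time: 6.95
ee_pos: [0.4774, 0.056, 0.1571]
orientation: [-0.0, -0.506, 0.862, 0.0]
wrist_force: [-0.3, 0.2, -2.9]
width: 0.124
gripper_force: 97.8
```

```bash
python3 - <<'E'
from h import *
s=arm.state(); print(s["time"],s["ee_pos"],s["orientation"],s["width"])
im,C=shot("wrist","w2"); im2,_=shot("top","t2"); im3,_=shot("scene","s2")
a=cv2.resize(im[150:400,200:480],(560,500),interpolation=cv2.INTER_CUBIC)
b=cv2.resize(im2[90:240,110:310],(0,0),fx=2.2,fy=2.2,interpolation=cv2.INTER_CUBIC)[:,:240*2]
cv2.imwrite("pics/w2v.png",im[:,:,::-1])
b=cv2.resize(im2[95:245,110:310],(480,360),interpolation=cv2.INTER_CUBIC); c=cv2.resize(im3[150:280,340:500],(320,260),interpolation=cv2.INTER_CUBIC)
o=np.zeros((360,800,3),np.uint8); o[:,:480]=b; o[:260,480:]=c
cv2.imwrite("pics/m2.png",o[:,:,::-1])
for l in ("paddle","chute"):
    for cc in ("wrist","top","scene"): print(l,cc,[(round(d["conf"],2),d["rect"]) for d in arm.trace(l,cc)][:2])
E
```

```text
6.95 [0.47741229 0.05595632 0.15706048] [-1.71423101e-04 -5.06465870e-01  8.62259976e-01  1.64206763e-04] 0.12396270426943241
paddle wrist []
paddle top [(0.44, [200.6, 154.8, 209.9, 171.8])]
paddle scene [(0.69, [406.5, 177.8, 446.5, 206.3]), (0.55, [431.1, 196.8, 437.7, 201.9])]
chute wrist [(0.29, [0.0, 251.3, 77.4, 377.1])]
chute top [(0.57, [118.5, 109.0, 210.4, 174.3])]
chute scene [(0.88, [413.9, 177.3, 490.2, 266.8])]
```

View pics/w2v.png

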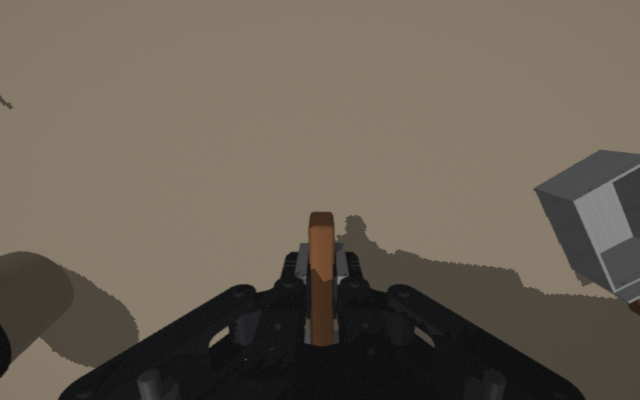

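View pics/m2.png

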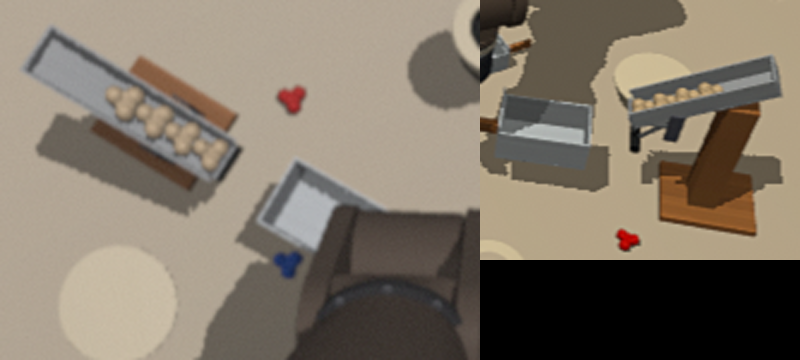

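The wrist view shows the handle gripped centrally at (322,280). The mosaic shows the bin's far end facing the chute lip, with the black paddle at top (205,163) and scene (417,219). I'll overlay the predicted chute, paddle and bin outlines to check alignment.

```bash
cat > ov.py <<'E'
from h import *
a=np.radians(32);L=lambda s,y,n:[s*np.cos(a)-n*np.sin(a),y,.165+s*np.sin(a)+n*np.cos(a)]
CH={"w1":[L(0,.022,.027),L(.19,.022,.027)],"w2":[L(0,-.022,.027),L(.19,-.022,.027)],"lip":[L(0,.022,0),L(0,-.022,0)],
 "pad":[[.002,.022,.123],[.002,-.022,.123],[.002,-.022,.107],[.002,.022,.107],[.002,.022,.123]]}
BN={"rim":[[.065,.04,.055],[.065,-.04,.055],[-.068,-.04,.055],[-.068,.04,.055],[.065,.04,.055]],"bot":[[.065,.04,0],[.065,-.04,0]]}
def binpose():
    s=arm.state(); R=Ro.from_quat(s["orientation"],scalar_first=True).as_matrix(); bx=-R[:,0]
    o=s["ee_pos"]+.125*bx; return [o[0],o[1],np.arctan2(bx[1],bx[0]),s["ee_pos"][2]-.080]
def draw(im,C,box,k,items):
    x0,y0,x1,y1=box; o=cv2.resize(im[y0:y1,x0:x1],None,fx=k,fy=k,interpolation=cv2.INTER_CUBIC)
    for p,M,col in items:
        for v in M.values():
            u=(proj(C,place(p,v))-[x0-.5,y0-.5])*k
            cv2.polylines(o,[np.round(u).astype(int)],False,col,1)
    return o
E
python3 - <<'E'
from ov import *
CHP=[.597,.2705,1.061]; b=binpose(); print(np.round(b,4))
it=[(CHP,CH,(255,0,255)),(b,BN,(0,255,0))]
A=draw(cv2.imread("pics/t2.png")[:,:,::-1].copy(),load("t2"),(110,100,250,200),4,it)
B=draw(cv2.imread("pics/s2.png")[:,:,::-1].copy(),load("s2"),(345,175,495,225),4,it)
o=np.zeros((600,600,3),np.uint8); o[:400,:560]=A; o[400:,:600]=B
cv2.imwrite("pics/o2.png",o[:,:,::-1])
E
```

```text
[0.5386 0.1651 1.0628 0.0769]
```

View pics/o2.png

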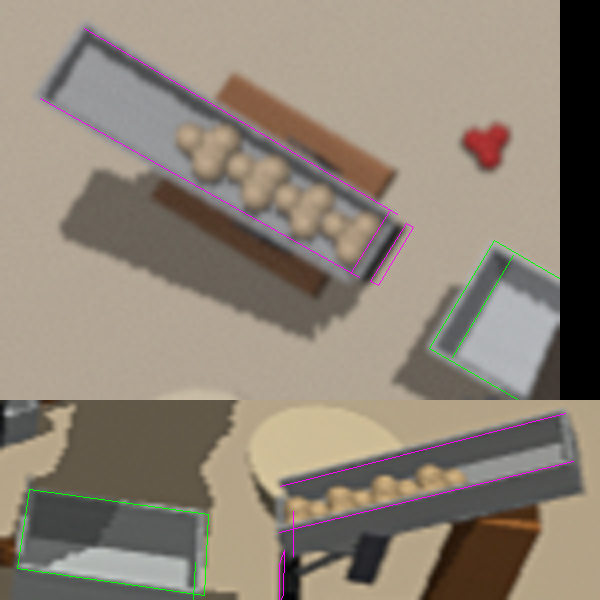

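Emit:
apply_moves([
  [-0.4,0.16,0,0,0,0.013,0],
  [-0.8,0.16,0,0,0,0,0],
  [-0.6,0,0,0,0,0,0],
  [-0.2,0,0,0,0,0,0],
  [0,0,0,0,0,0,0],
  [0,0,0,0,0,0,0],
])

```text
time: 8.15
ee_pos: [0.4957, 0.1026, 0.1568]
orientation: [-0.0, -0.498, 0.867, 0.0]
wrist_force: [0.4, 0.8, -2.7]
width: 0.12
gripper_force: 97.8
```

Emit:
apply_moves([
  [-0.2,0,0,0,0,0,0],
  [-0.2,0,0,0,0,0,0],
  [0,0,0,0,0,0,0],
])

```text
time: 8.52
ee_pos: [0.501, 0.1117, 0.1568]
orientation: [-0.0, -0.498, 0.867, 0.0]
wrist_force: [0.3, -1.6, -1.5]
width: 0.118
gripper_force: 97.7
```

Emit:
apply_moves([
  [-0.2,0,0,0,0,0,0],
  [-0.2,0,0,0,0,0,0],
  [0,0,0,0,0,0,0],
])

```text
time: 8.9
ee_pos: [0.5062, 0.1205, 0.1569]
orientation: [0.0, -0.498, 0.867, 0.0]
wrist_force: [-0.6, -2.0, -2.0]
width: 0.125
gripper_force: 97.7
```

```bash
python3 - <<'E'
from ov import *
b=binpose(); s=arm.state(); print(np.round(b,4),s["time"],s["wrist_force"]); 
CHP=[.594,.2722,1.043]
it=[(CHP,CH,(255,0,255)),(b,BN,(0,255,0))]
it=[(CHP,{k:CH[k] for k in("lip",)},(255,0,255)),(b,BN,(0,255,0))]
im,C=shot("top","t3"); im3,C3=shot("scene","s3")
A=draw(im.copy(),C,(140,100,280,200),4,it); B=draw(im3.copy(),C3,(365,175,495,225),4,it)
o=np.zeros((600,560,3),np.uint8); o[:400,:560]=A; o[400:,:520]=B
cv2.imwrite("pics/o3.png",o[:,:,::-1])
E
```

```text
[0.5692 0.2285 1.0424 0.0769] 8.9 [-0.57499202 -2.03313166 -1.99757103]
```

View pics/o3.png

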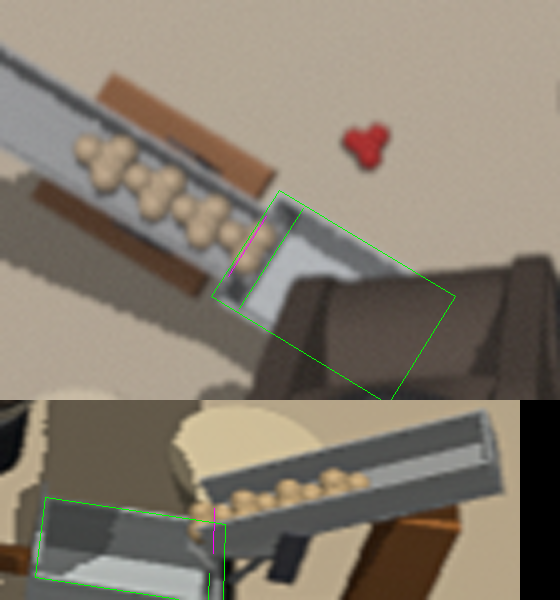

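The bin is centred under the lip (top lip line at about (200,163) full-frame), the paddle is in contact, and the first stilt is at the lip. I'll push the rest of the way.

Emit:
apply_moves([
  [-0.3,0,0,0,0,0,0],
  [-0.3,0,0,0,0,0,0],
  [0,0,0,0,0,0,0],
  [0,0,0,0,0,0,0],
  [0,0,0,0,0,0,0],
  [0,0,0,0,0,0,0],
  [0,0,0,0,0,0,0],
  [0,0,0,0,0,0,0],
])

```text
time: 10.0
ee_pos: [0.5136, 0.1331, 0.1569]
orientation: [0.0, -0.498, 0.867, 0.0]
wrist_force: [-1.7, -2.5, -3.0]
width: 0.12
gripper_force: 97.9
```

```bash
python3 - <<'E'
from ov import *
b=binpose(); s=arm.state(); print(np.round(b,4),s["time"],s["wrist_force"]); 
im,C=shot("top","t4"); im3,C3=shot("scene","s4")
A=draw(im.copy(),C,(140,100,280,200),4,[]); B=draw(im3.copy(),C3,(365,175,495,225),4,[])
o=np.zeros((600,560,3),np.uint8); o[:400,:560]=A; o[400:,:520]=B
cv2.imwrite("pics/o4.png",o[:,:,::-1])
for c in("top","scene"): print([(round(d["conf"],2),np.round(d["rect"]).tolist()) for d in arm.trace("stilt0",c)])
E
```

```text
[0.5766 0.2411 1.042  0.0769] 10.0 [-1.66471321 -2.46578192 -3.04844665]
[(0.52, [228.0, 129.0, 241.0, 141.0])]
[(0.75, [325.0, 270.0, 368.0, 323.0]), (0.67, [145.0, 242.0, 205.0, 275.0]), (0.64, [388.0, 214.0, 398.0, 222.0]), (0.58, [408.0, 266.0, 421.0, 276.0])]
```

View pics/o4.png

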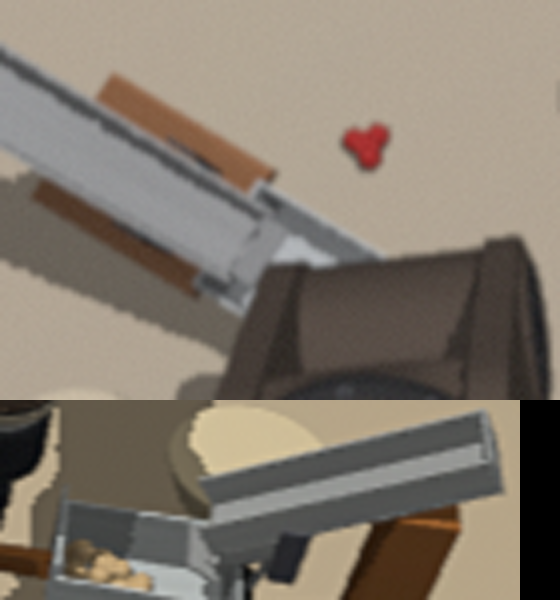

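All four stilts have left the chute and lie in the bin, around scene (395,218). I'll overlay the case fit on the earlier unobstructed pictures.

```bash
python3 - <<'E'
from ov import *
CS={"in":[[-.062,.043,.064],[.065,.043,.064],[.065,-.043,.064],[-.062,-.043,.064]],"bot":[[-.062,.043,0],[.065,.043,0],[.065,-.043,0],[-.062,-.043,0]]}
p=[.671,-.2528,-.669]; it=[(p,CS,(255,0,255))]
A=draw(cv2.imread("pics/t4.png")[:,:,::-1].copy(),load("t4"),(355,105,445,185),6,it)
B=draw(cv2.imread("pics/s4.png")[:,:,::-1].copy(),load("s4"),(212,270,290,350),6,it)[:,:468]
A=cv2.resize(A,(420,373)); B=cv2.resize(B,(380,390))
A=draw(cv2.imread("pics/t4.png")[:,:,::-1].copy(),load("t4"),(358,105,438,185),5,it)
B=draw(cv2.imread("pics/s4.png")[:,:,::-1].copy(),load("s4"),(212,270,292,350),5,it)
cv2.imwrite("pics/o5.png",np.hstack([A,B])[:,:,::-1])
E
```

```text
(no output)
```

View pics/o5.png

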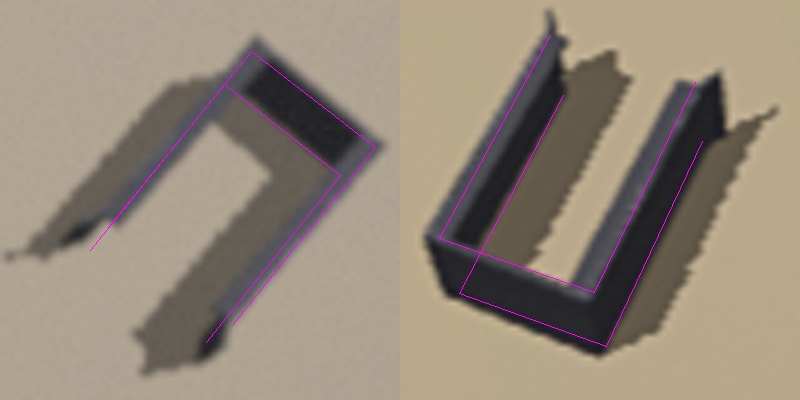

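The case overlay agrees to about 1–2 mm in both views. Next is retreating from the chute and carrying the bin to the standoff in front of the case.

Emit:
apply_moves([
  [0.2,0,0,0,0,0,0],
  [0.4,0,0,0,0,0,0],
  [0.6,0,0,0,0,0,0],
  [0.8,0,0,0,0,0,0],
  [0.8,0,0,0,0,0,0],
  [0.7,-0.1,0,0,0,0,0],
  [0.75,-0.3,0,0,0,0,0],
  [0.75,-0.4,0,0,0,0,0],
  [0.75,-0.4,0,0,0,0,0],
  [0.75,-0.4,0,0,0,0,0],
  [0.75,-0.4,0,0,0,0,0],
  [0.75,-0.4,0,0,0,0,0],
  [0.6,0,0,0,0,0,0],
  [0,0,0,0,0,0,0],
])

```text
time: 11.95
ee_pos: [0.4564, -0.0525, 0.1552]
orientation: [-0.02, -0.482, 0.875, -0.03]
wrist_force: [-0.7, -0.3, -3.2]
width: 0.123
gripper_force: 98.1
```

Emit:
apply_moves([
  [0,0,0,0,0,0.05,0],
  [0,0,0,0,0,0.094,0],
  [0,0,0,0,0,0.094,0],
  [0,0,0,0,0,0.094,0],
  [0,0,0,0,0,0.094,0],
  [0,0,0,0,0,0.094,0],
  [0,0,0,0,0,0.094,0],
  [0,0,0,0,0,0.094,0],
  [0,0,0,0,0,0.094,0],
  [0,0,0,0,0,0.094,0],
  [0,0,0,0,0,0.094,0],
  [0,0,0,0,0,0.05,0],
  [0.4,0,0,0,0,0,0],
  [0,0,0,0,0,0,0],
  [0,0,0,0,0,0,0],
])

```text
time: 13.82
ee_pos: [0.449, -0.0461, 0.155]
orientation: [0.009, 0.307, 0.951, -0.036]
wrist_force: [0.3, -0.2, -2.3]
width: 0.116
gripper_force: 98.1
```

```bash
cat > c.py <<'E'
from ov import *
s=arm.state(); b=binpose(); p=[.6724,-.2526,-.669]
d=np.array([np.cos(p[2]),np.sin(p[2])]); e=np.array([-d[1],d[0]]); r=np.array(b[:2])-p[:2]
print(s["time"],np.round(s["ee_pos"],4),"yaw err",round(b[2]-p[2],4),"along",round(r@d,4),"across",round(r@e,4),"z",b[3],s["wrist_force"])
E
python3 c.py
```

```text
13.825 [ 0.449  -0.0461  0.155 ] yaw err 0.0458 along -0.1785 across 0.0292 z 0.07496501826984688 [ 0.29496945 -0.16207048 -2.33099722]
```

The arm hit the last joint's range and picked up a small tilt (about 4°). I'll work out the correction.

```bash
cat >> c.py <<'E'
R=Ro.from_quat(s["orientation"],scalar_first=True).as_matrix()
x=-np.r_[d,0]; z=np.array([0,0,-1.]); D=np.c_[x,np.cross(z,x),z]
print("turn", np.round(Ro.from_matrix(R.T@D).as_rotvec()/(np.pi/2),4), "joints",np.round(s["joint_pos"],3))
g=np.r_[np.array(p[:2])-.285*d,s["ee_pos"][2]]; print("shift after turn, to standoff /25mm",np.round(D.T@(g-s["ee_pos"])/.025,3))
E
python3 c.py
```

```text
13.825 [ 0.449  -0.0461  0.155 ] yaw err 0.0458 along -0.1785 across 0.0292 z 0.07496501826984688 [ 0.29496945 -0.16207048 -2.33099722]
turn [-0.0392  0.0251  0.0284] joints [-0.219  0.492  2.123 -0.146  0.521 -1.04 ]
shift after turn, to standoff /25mm [-0.733 -0.939  0.   ]
```

Emit:
apply_moves([
  [0,0,0,-0.02,0.0125,0.014,0],
  [0,0,0,-0.019,0.0125,0.014,0],
  [-0.37,-0.47,0,0,0,0,0],
  [-0.36,-0.47,0,0,0,0,0],
  [0,0,0,0,0,0,0],
  [0,0,0,0,0,0,0],
])

```text
time: 14.58
ee_pos: [0.4486, -0.0762, 0.1548]
orientation: [-0.0, 0.329, 0.944, -0.0]
wrist_force: [-0.4, 0.1, -3.2]
width: 0.122
gripper_force: 98.1
```

```bash
cat >> c.py <<'E'
E
python3 c.py; python3 - <<'E'
from ov import *
CS={"in":[[-.062,.043,.064],[.065,.043,.064],[.065,-.043,.064],[-.062,-.043,.064]],"mouth":[[-.062,.043,0],[-.062,-.043,0]]}
it=[([.6724,-.2526,-.669],CS,(255,0,255)),(binpose(),BN,(0,255,0))]
im,C=shot("top","t6"); im3,C3=shot("scene","s6")
A=draw(im.copy(),C,(310,95,440,220),3,it); B=draw(im3.copy(),C3,(210,200,350,350),3,it)
o=np.zeros((450,810,3),np.uint8); o[:375,:390]=A; o[:,390:]=B
cv2.imwrite("pics/o6.png",o[:,:800,::-1])
E
```

```text
14.575 [ 0.4486 -0.0762  0.1548] yaw err -0.0012 along -0.16 across -0.0005 z 0.07483902073585295 [-0.39262067  0.08189545 -3.22516709]
turn [-0.0004 -0.0001 -0.0007] joints [-3.130e-01  4.940e-01  2.114e+00 -1.000e-03  5.340e-01 -1.213e+00]
shift after turn, to standoff /25mm [0.001 0.016 0.   ]
```

View pics/o6.png

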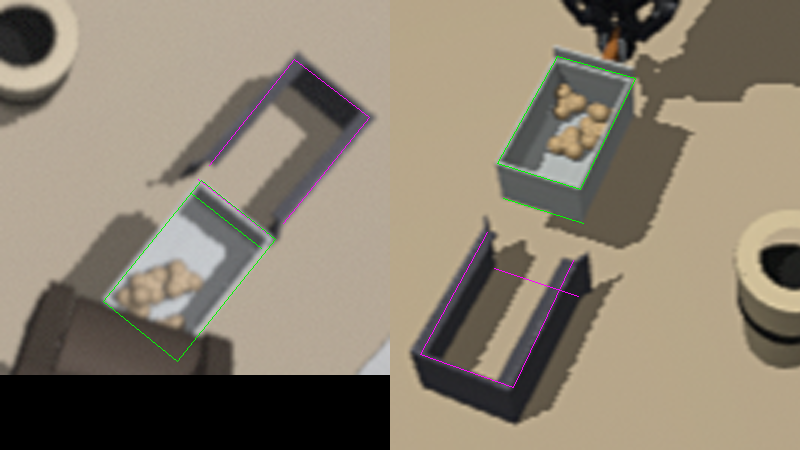

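All four stilts are in the bin and the bin is in line with the case. I'll lower it to the bench.

Emit:
apply_moves([
  [0,0,0.6,0,0,0,0],
  [0,0,0.9,0,0,0,0],
  [0,0,0.9,0,0,0,0],
  [0,0,0.45,0,0,0,0],
  [0,0,0.1,0,0,0,0],
  [0,0,0,0,0,0,0],
])

```text
time: 15.42
ee_pos: [0.4489, -0.076, 0.0815]
orientation: [0.0, 0.329, 0.944, -0.0]
wrist_force: [-0.3, 0.2, -1.6]
width: 0.124
gripper_force: 98.1
```

Emit:
apply_moves([
  [-0.3,0,0,0,0,0,0],
  [-0.6,0,0,0,0,0,0],
  [-0.6,0,0,0,0,0,0],
  [-0.6,0,0,0,0,0,0],
  [-0.6,0,0,0,0,0,0],
  [-0.3,0,0,0,0,0,0],
  [0,0,0,0,0,0,0],
])

```text
time: 16.3
ee_pos: [0.5077, -0.1229, 0.0811]
orientation: [0.0, 0.329, 0.944, -0.0]
wrist_force: [0.7, -0.5, -2.2]
width: 0.121
gripper_force: 98.2
```

```bash
python3 c.py
```

```text
16.3 [ 0.5077 -0.1229  0.0811] yaw err -0.001 along -0.0846 across -0.0005 z 0.0010590421173530679 [ 0.68352876 -0.48736323 -2.24436843]
turn [-0.0002  0.0001 -0.0007] joints [-3.640e-01  6.870e-01  1.989e+00 -1.000e-03  4.650e-01 -1.264e+00]
shift after turn, to standoff /25mm [3.015 0.014 0.   ]
```

Emit:
apply_moves([
  [-0.3,0,0,0,0,0,0],
  [-0.6,0,0,0,0,0,0],
  [-0.6,0,0,0,0,0,0],
  [-0.6,0,0,0,0,0,0],
  [-0.4,0,0,0,0,0,0],
  [-0.3,0,0,0,0,0,0],
  [0,0,0,0,0,0,0],
])

```text
time: 17.18
ee_pos: [0.5627, -0.1663, 0.0811]
orientation: [0.0, 0.329, 0.944, -0.0]
wrist_force: [0.5, 0.4, -1.9]
width: 0.117
gripper_force: 98.2
```

Emit:
apply_moves([
  [-0.16,0,0,0,0,0,0],
  [0,0,0,0,0,0,0],
])

```text
time: 17.42
ee_pos: [0.5656, -0.1686, 0.0812]
orientation: [0.0, 0.329, 0.944, -0.0]
wrist_force: [1.8, -0.3, -2.1]
width: 0.119
gripper_force: 98.2
```

```bash
python3 c.py
```

```text
17.425 [ 0.5656 -0.1686  0.0812] yaw err -0.0007 along -0.0109 across -0.0004 z 0.001178068888189776 [ 1.78371876 -0.25834928 -2.0938502 ]
turn [-0.0002  0.0002 -0.0004] joints [-4.010e-01  7.400e-01  1.817e+00 -1.000e-03  5.850e-01 -1.302e+00]
shift after turn, to standoff /25mm [5.964 0.012 0.   ]
```

Emit:
apply_moves([
  [-0.14,0,0,0,0,0,0],
  [-0.14,0,0,0,0,0,0],
  [0,0,0,0,0,0,0],
])

```text
time: 17.8
ee_pos: [0.5713, -0.1731, 0.0812]
orientation: [0.0, 0.329, 0.944, -0.0]
wrist_force: [1.1, 0.6, -1.5]
width: 0.121
gripper_force: 98.2
```

Emit:
apply_moves([
  [-0.1,0,0,0,0,0,0],
  [0,0,0,0,0,0,0],
])

```text
time: 18.05
ee_pos: [0.5731, -0.1745, 0.0812]
orientation: [0.0, 0.329, 0.944, -0.0]
wrist_force: [1.0, 0.2, -1.6]
width: 0.119
gripper_force: 98.2
```

Emit:
apply_moves([
  [-0.1,0,0,0,0,0,0],
  [0,0,0,0,0,0,0],
])

```text
time: 18.3
ee_pos: [0.5738, -0.175, 0.0807]
orientation: [-0.002, 0.329, 0.944, 0.0]
wrist_force: [-4.8, 7.5, 0.1]
width: 0.12
gripper_force: 98.5
```

Emit:
apply_moves([
  [-0.06,0,0,0,0,0,0],
  [0,0,0,0,0,0,0],
])

```text
time: 18.55
ee_pos: [0.574, -0.1751, 0.0806]
orientation: [-0.004, 0.329, 0.944, 0.0]
wrist_force: [-10.8, 10.9, 3.1]
width: 0.12
gripper_force: 99.0
```

Back wall reached. Relieve, open, and rise.

Emit:
apply_moves([
  [0.12,0,0,0,0,0,0],
  [0,0,0.02,0,0,0,0],
  [0,0,0,0,0,0,0.5],
  [0,0,0,0,0,0,1],
  [0,0,0,0,0,0,1],
  [0,0,0,0,0,0,1],
  [0,0,0,0,0,0,1],
  [0,0,-0.4,0,0,0,1],
  [0,0,-0.8,0,0,0,1],
  [0,0,-0.9,0,0,0,1],
  [0,0,-0.9,0,0,0,1],
  [0,0,-0.9,0,0,0,1],
  [0,0,-0.9,0,0,0,1],
  [0,0,-0.9,0,0,0,1],
  [0,0,0,0,0,0,1],
])

```text
time: 20.42
ee_pos: [0.5741, -0.1751, 0.2252]
orientation: [0.002, 0.329, 0.944, -0.0]
wrist_force: [0.0, 0.5, 0.4]
width: 1.003
gripper_force: 0.0
```

```bash
python3 - <<'E'
from ov import *
s=arm.state(); print(s["time"],s["ee_pos"],s["width"],s["wrist_force"])
im,C=shot("wrist","w7"); im3,C3=shot("scene","s7"); im2,C2=shot("top","t7")
it=[([.6724,-.2526,-.669],BN,(0,255,0))]
A=cv2.resize(draw(im.copy(),C,(0,0,640,400),1,it),(480,300)); B=draw(im3.copy(),C3,(210,230,310,350),3,it)
D=draw(im2.copy(),C2,(100,90,440,200),2,it)
o=np.zeros((580,780,3),np.uint8); o[:300,:480]=A; o[:360,480:]=B; o[360:,:680]=D
cv2.imwrite("pics/o7.png",o[:,:,::-1])
E
```

```text
20.425 [ 0.57413606 -0.17509801  0.2251542 ] 1.0025136080009602 [0.04575271 0.54906101 0.36184739]
```

View pics/o7.png

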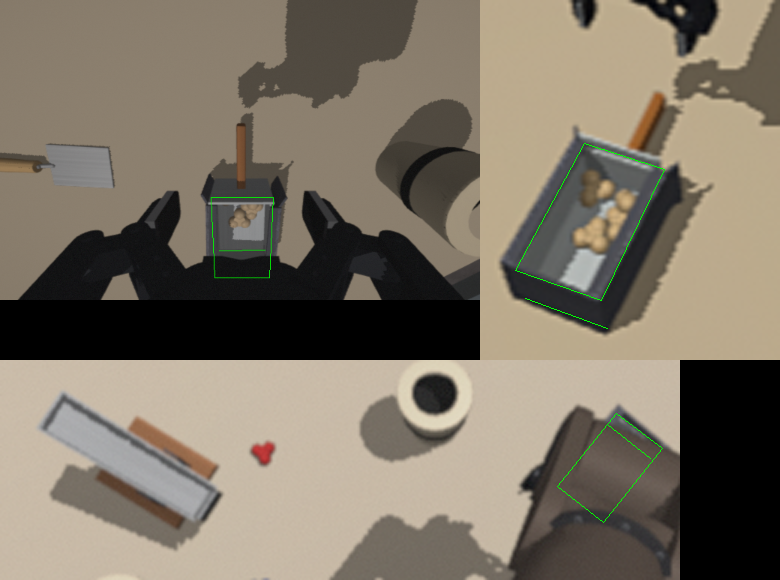

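The bin is home in the case with the handle outside and all four stilts in it. The chute is empty with its gate shut, the cup mould and knife look undisturbed, and the gripper is clear.

```bash
python3 -c "
from station import arm; print(arm.close_job())"
```

```text
the job is handed in; nothing more can be done
None
```

The job is handed in at about 20 s of the 54 s allowed: in the last pictures all four stilts are in the bin, the bin is fully home in the case with its handle outside, the gate looks shut and the gripper is open and clear. The hand-in returned no verdict, and on the way to the case the last joint ran up against its range limit and briefly tilted the bin about 4°.

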